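Scrub the leaning lint cup with the long brush

TASK

Take the long brush out of its holder and scrub the filter screen that lines the low side of the leaning lint cup: start at the very bottom, rub up to the mouth, back down to the bottom and up to the mouth again, with the bristles inside the cup and pressed gently but steadily on the screen all the way. The screen stands off the wall by an unknown amount, so feel for it, and be light: 3 to 5 newtons is right, 10 would bend it. Then lower the brush, bristles down, to the bottom of its holder before you let go, and leave it standing there without disturbing the other things on the table.

Things in the scene. Friction and masses are not known exactly. Their poses are not given: they have to be found in the camera images.
- brush: Long brush standing bristles-down in the holder, 210 mm long, 0.09 kg. Origin: centre of the bristle end (tip); z runs from the tip along the axis to the handle. Dark ribbed bristle head, a firm cylinder 28 mm in diameter, z = 0 to 45 mm; steel wire 6 mm thick to 120 mm; square wooden handle 18 x 18 mm, faces square to the brush's x and y, 120 to 210 mm.
- brush_grip (a point): Point on the axis of the brush handle, 172 mm from the tip (38 mm below the handle's end): a good place to grip from above with the handle between the fingers.
- bristle_mid (a point): Middle of the bristle head, on the brush axis, 22.5 mm from the tip.
- lint_cup: Round aluminium cup fixed in a bracket, open above, leaning 0.38 rad, its mouth towards the robot. Origin: centre of its underside, 45 mm above the table; z: its axis, out of the mouth; -x: to the low side of the wall (facing the robot). Outer diameter 92, inner 86, rim at z = 125 mm. Steel floor plate with its top at z = 14 mm, sprung: it sinks up to 5 mm.
- screen_foot (a point): Point on the low side of the cup, at x = -37, z = 15 mm of the cup, from which the foot of the filter screen stands off. The screen: a flat dark perforated plate, 30 mm wide in y, 2 mm thick, 104 mm long, lining the low side. Its foot stands an unknown 0 to 16 mm from this point towards +x of the cup, and from there it leans towards +x by an unknown 0 to 0.16 rad. A light touch does not move it.
- cup_mouth (a point): Centre of the lint cup's mouth, in the plane of the rim (z = 125 mm of the cup).
- stand: Grey bracket bolted to the table under the lint cup: base plate 150 x 110 x 12 mm, two 10 mm steel struts behind the cup up to 110 mm high. Origin: centre of its underside; it cannot move.
- holder: Brush holder, a grey plastic upright tube on a 90 x 90 x 4 mm foot, fixed to the table. Outer diameter 44, inner diameter 36, inner floor at z = 5 mm, rim at z = 75 mm. Origin: centre of its underside, z up.
- thread_cone: White thread cone, 72 mm wide at the foot, 150 mm high, loose bystander. Origin: centre of its underside.
- mug: White china mug, 80 mm wide, 90 mm high, handle at its +y side, upright, loose bystander. Origin: centre of its underside.
- bobbin_tin: Round closed steel tin, 74 mm wide, 38 mm high, loose bystander. Origin: centre of its underside.
Things that resemble listed ones, but are neither listed nor needed, are in the scene too. What is shaped like the holder but blue is not meant.

How it is judged:
By the outcome, as a careful person would: the job done as asked, in the order asked, and still so for the second after the job is handed in, with the robot touching nothing.
It also fails if it takes over 72 s, if anything falls off the work surface, if the arm or the gripper's body presses on something with over 40 N, if the wrist force passes 120 N, or if a joint passes its speed limit or range.

ROBOT

A 6-joint arm with a two-finger parallel gripper is mounted at the origin on the work surface. World frame = base frame: x ahead of the robot, y to its left, z up, the work surface at z = 0. Lengths are in mm, angles in degrees, forces in N, time in s.
With the tool pointing down it reaches from about 300 to 850 mm from the base axis. Payload 4.2 kg.
Tool frame: the origin (TCP) lies midway between the tips of the shut fingers; the grasp point (between the pads) lies 19 mm behind it; z points along the fingers, y is the line along which they close (so a half turn about z gives the same grasp; the last joint's range is limited). The gripper opens to 91 mm and grips with 3 to 60 N. Pads are 32 mm wide; open, the fingers measure 118 mm over their backs; the gripper's body (76 mm by 178 mm) begins 60 mm behind the grasp point.
Start: joints at [-65.203, 18.312, 89.639, -0, 72.044, -1.146], TCP at [251.559, -517.07, 213.976] pointing down, gripper open.
Joint ranges: [-177.97, 177.97], [-48.28, 115.42], [12.27, 149.76], [-77.06, 257.06], [2.81, 150.46], [-146.56, 146.56]. Speed limits (degrees/s): [147.25, 147.25, 180, 180, 180, 180].

INTERFACE

Orientations are given as [roll, pitch, yaw] about the fixed x, y, z axes, in that order (R = Rz(yaw) Ry(pitch) Rx(roll)).
In Python, from workcell import state, grab_frame, camera_model, workorder gives the robot as it stands.
- The arm moves only by the tool carry_out, never from a script. Its argument "commands" is a list of rows, each a list of 7 numbers: the turn, a rotation vector about the tool's x, y, z in degrees, then the shift along the tool's x, y, z in mm, then the opening, from -1 (shut) to 1 (fully open). In form: [[ax, ay, az, dx, dy, dz, hand], ...]. A call has 1 to 20 rows; each row is the pose to reach, as a shift and turn from the pose commanded when the call began, along the tool's axes at that moment; what a row does not reach only later rows make up. A row lasts 1/10 s, in which the tool goes at most 50 mm and 8.59 degrees, less where a joint would pass 70% of its speed; a pose out of reach is approached as far as the arm can. A call with a gripper value outside its range is refused whole. The fingers move at their own pace and stop on an object; "force" is the grip in N (left out, the last holds). Time passes only in rows, so rows that repeat a pose let the fingers close. It gives the time, the measured TCP pose, the force, the opening and the grip force at its end, in the units of the state.
- state(): the state, without advancing time (a new reading comes with each control period).
- grab_frame(name): name is "side" or "top"; returns the picture (384x512x3 uint8, red, green, blue); there is no depth.
- camera_model(name): a dict with "fx", "fy", "cx", "cy" (pixels), "dist" ([k1, k2, p1, p2, k3] as OpenCV has them; the pictures are not rectified), "origin" and "rotation" of the camera in the world. Camera axes: x right, y up, looking along -z (the intrinsics and any distortion apply to the point x, -y, -z); pixel columns grow to the right and rows downward; lengths in mm; the calibration is good to about 2 mm. A picture is of the moment at which its call begins. camera_model takes no time and is no camera call.
- workorder.job_done(): hands the job in; it is judged then, once.
The state is a dict: "time_s": time; "qpos": joint angles; "qvel": joint speeds; "effort": joint torques, N m; "ee_pos": TCP position; "ee_rot": TCP orientation; "force": force on the tool from outside, world axes, zero at the start; "torque": the same for the moment, N m; "gripper_width": finger opening in mm; "gripper_force": force on a finger pad.
Only numpy, scipy, OpenCV 4.12 (cv2) and the standard library are available. Lean on these libraries where they do the work, as an engineer would, in place of code of your own. Each camera call takes 0.05 s, during which the arm holds its last target. There are 200 camera calls.

## Working session

There is one attempt and no reset: what is moved stays moved. The work goes in short steps, Python scripts to look and compute and a tool call to move; the robot and the scene stay as the last step left them, time stands still between calls to the robot, and variables do not carry over. Pictures are saved under pics/ and viewed, at most 10 in all, crops included, and the job is handed in when it is done.

Besides the shell and the picture viewer there is one more tool, called after "Request:" as a command line: name --pt "numbers of a row" for each row, then --argument value for the rest. carry_out: Moves the arm, as the interface text tells. Its arguments: {"type":"object","properties":{"commands":{"type":"array"},"force":{"type":"number"}},"required":["commands"]}

```bash
mkdir -p pics; ls; python3 - <<'E'
from workcell import *
import cv2,json
for n in("side","top"):
    f=grab_frame(n); cv2.imwrite(f"pics/{n}0.png",cv2.resize(f[:,:,::-1],(800,600),interpolation=cv2.INTER_CUBIC)); cv2.imwrite(f"{n}_raw.png",f[:,:,::-1])
    print(n,camera_model(n))
s=state();print(s)
E
```

```text
pics
side {'fx': 384.12437662381615, 'fy': 384.12437662381615, 'cx': 254.24322088626963, 'cy': 189.13531363702012, 'dist': array([-0.04470633,  0.        ,  0.        ,  0.        ,  0.        ]), 'origin': array([ 55.97401727, 500.34456511, 825.98443252]), 'rotation': array([  43.32212207,    0.52752622, -136.83242353])}
top {'fx': 435.40828524505025, 'fy': 435.40828524505025, 'cx': 249.96998487107174, 'cy': 195.09929119669889, 'dist': array([-0.08074636,  0.        ,  0.        ,  0.        ,  0.        ]), 'origin': array([ 416.7485194 ,   27.75474162, 1247.63094744]), 'rotation': array([  6.43269445,  -1.4460534 , -89.94324698])}
{'time_s': 0.1, 'qpos': array([-6.52034771e+01,  1.83480125e+01,  8.97001096e+01,  5.44673989e-04,
        7.20422944e+01, -1.14696982e+00]), 'qvel': array([-0.00231058, -0.10724514, -0.22565515, -0.0997002 , -0.013358  ,
        0.02980711]), 'effort': array([-2.82931012e-05, -4.13331878e+01, -2.32508916e+01,  7.29007716e-02,
        4.21353348e-02, -4.72444970e-05]), 'ee_pos': array([ 251.35949261, -516.6509382 ,  213.19929685]), 'ee_rot': array([-1.79909612e+02, -2.32764224e-03,  2.59433225e+01]), 'force': array([-0.61667381,  0.75175957, -0.38909698]), 'torque': array([ 0.01189461, -0.01005957,  0.00397358]), 'gripper_force': 0.0, 'gripper_width': 91.13632478981951}
```

View pics/side0.png

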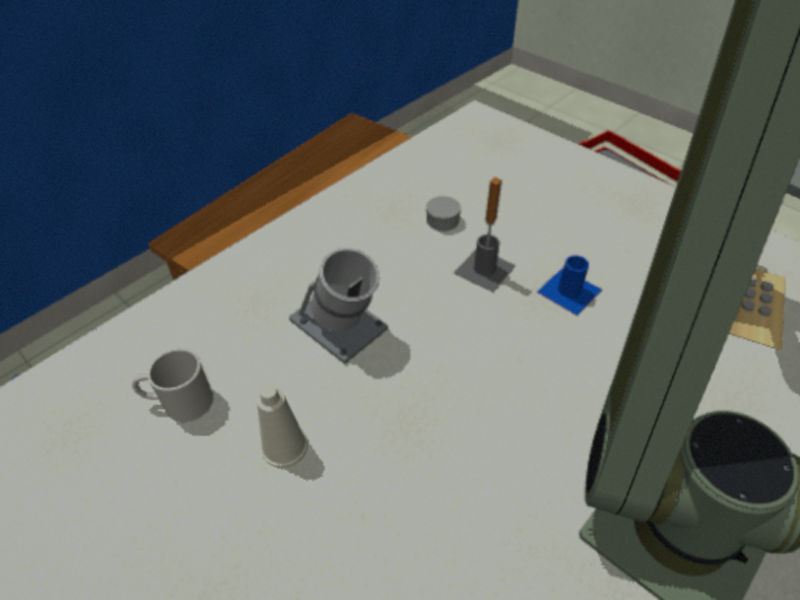

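View pics/top0.png

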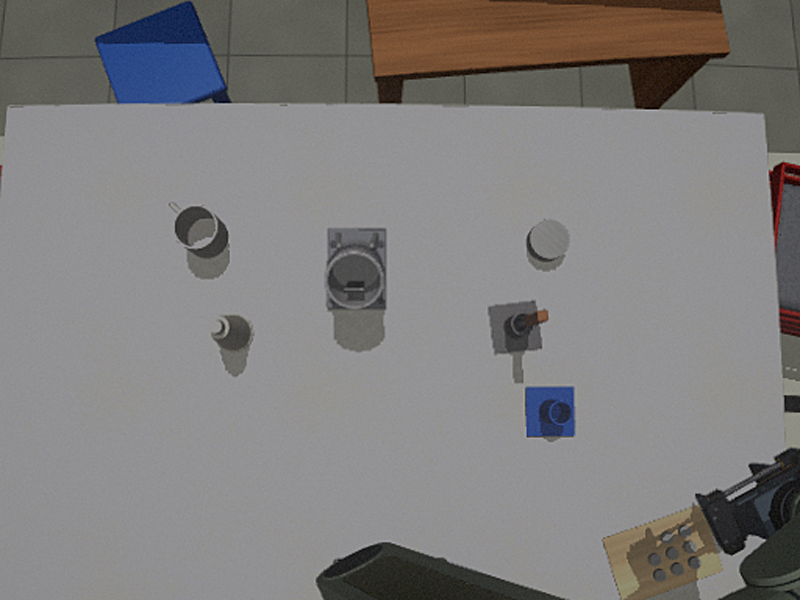

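The holder candidates are the grey tube at top view (517,327), which has the brush in it, and the blue tube at (552,412). Grey matches the description, and blue is excluded. The cup is at (357,278), the cone at (232,332), the mug at (197,230) and the tin at (548,240). Next I'll take an enlarged crop of both regions.

```bash
cat > h.py <<'E'
import numpy as np,cv2
from scipy.spatial.transform import Rotation as R
from workcell import *
def cam(n):
    c=camera_model(n);Rm=R.from_euler('xyz',c['rotation'],degrees=True).as_matrix()@np.diag([1,-1,-1])
    return c,Rm,np.array([[c['fx'],0,c['cx']],[0,c['fy'],c['cy']],[0,0,1]])
def proj(n,P):
    c,Rm,K=cam(n);P=(np.atleast_2d(P)-c['origin'])@Rm
    return cv2.projectPoints(P[:,None].astype(float),np.zeros(3),np.zeros(3),K,c['dist'])[0][:,0]
def ray(n,uv):
    c,Rm,K=cam(n);p=cv2.undistortPoints(np.array(uv,float).reshape(-1,1,2),K,c['dist'])[:,0]
    return c['origin'],np.c_[p,np.ones(len(p))]@Rm.T
def onz(n,uv,z):
    o,d=ray(n,uv);return o+d*((z-o[2])/d[:,2])[:,None]
def tri(a,b):
    A=0;y=0
    for n,uv in(("side",a),("top",b)):
        o,d=ray(n,uv);d=d[0]/np.linalg.norm(d);M=np.eye(3)-np.outer(d,d);A=A+M;y=y+M@o
    return np.linalg.solve(A,y)
E
python3 - <<'E'
from h import *
tiles=[]
for n,x,y in(("side",265,105),("side",180,150),("top",290,175),("top",180,140)):
    f=cv2.imread(f"{n}_raw.png")
    c=cv2.resize(f[y:y+75,x:x+100],None,fx=4,fy=4,interpolation=cv2.INTER_CUBIC);c=cv2.convertScaleAbs(c,alpha=1.5)
    for k in range(0,100,10):
        cv2.line(c,(k*4,0),(k*4,5),(0,0,255));cv2.line(c,(0,k*4),(5,k*4),(0,0,255))
    tiles.append(c)
cv2.imwrite("pics/c1.png",np.vstack([np.hstack(tiles[:2]),np.hstack(tiles[2:])]))
res={}
for n in("side","top"):
    f=cv2.imread(f"{n}_raw.png").astype(int);b,g,r=f[...,0],f[...,1],f[...,2]
    m=(r-b>50)&(r>90)
    lab=cv2.connectedComponentsWithStats(m.astype(np.uint8))
    x0,y0,x1,y1=(265,105,365,180) if n=="side" else (290,175,390,250)
    ys,xs=np.nonzero(m[y0:y1,x0:x1]);print(n,len(xs),xs.mean()+x0,ys.mean()+y0,xs.min()+x0,xs.max()+x0,ys.min()+y0,ys.max()+y0)
    res[n]=(xs.mean()+x0,ys.mean()+y0)
print(tri(res['side'],res['top']))
E
```

```text
side 22 317.04545454545456 115.5909090909091 314 320 114 117
top 39 346.7692307692308 201.53846153846155 344 350 199 204
[ 519.09972043 -232.35740288  210.3124068 ]
```

View pics/c1.png

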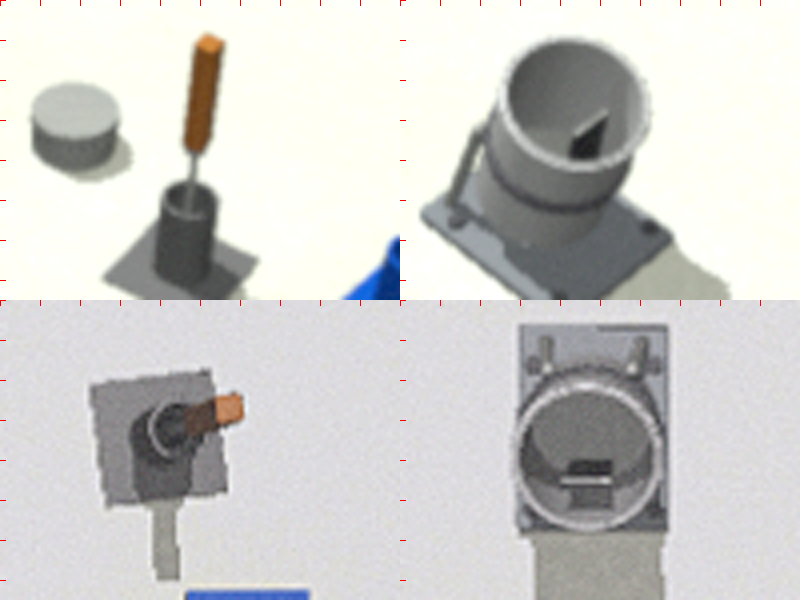

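```bash
python3 - <<'E'
from h import *
np.set_printoptions(precision=1,suppress=True)
def raw(n,x,y):  # picture pixel in c1 -> raw
    o={"s0":(265,105,0,0),"s1":(180,150,400,0),"t0":(290,175,0,300),"t1":(180,140,400,300)}[n]
    return (o[0]+(x-o[2]+.5)/4-.5,o[1]+(y-o[3]+.5)/4-.5)
F=onz("top",[raw("t0",*p) for p in[(90,385),(210,370),(227,492),(107,507)]],4);print("foot",F,F.mean(0),np.linalg.norm(F-np.roll(F,1,0),axis=1))
print("yaw",np.degrees(np.arctan2(F[0,1]-F[1,1],F[0,0]-F[1,0])))
print("holder rim top",onz("top",[raw("t0",172,432)],75),"side",onz("side",[raw("s0",189,201)],75))
print("handle top",tri(raw("s0",211,43),raw("t0",229,409)))
print("handle bottom on side, z=124",onz("side",[raw("s0",197,150)],124))
S=onz("top",[raw("t1",*p) for p in[(518,325),(668,325),(668,532),(518,532)]],12);print("stand",S,S.mean(0))
print("mouth",tri(raw("s1",574,105),raw("t1",590,457)), onz("top",[raw("t1",590,457)],161),onz("side",[raw("s1",574,105)],161))
a=tri(raw("s1",574,136),raw("t1",560,481));b=tri(raw("s1",607,112),raw("t1",612,481));print("screen top",a,b,tri(raw("s1",590,124),raw("t1",586,481)))
m=tri(raw("s0",213,43),raw("t0",229,409))
# tin, mug, cone rough
for nm,p,z in(("tin",(548,240),38),("mug",(197,230),90),("cone",(232,332),20)):print(nm,onz("top",[(p[0]*.64,p[1]*.64)],z))
E
```

```text
foot [[ 555.5 -183.2    4. ]
 [ 566.8 -271.2    4. ]
 [ 478.2 -281.6    4. ]
 [ 467.4 -194.2    4. ]] [ 517.  -232.6    4. ] [88.7 88.7 89.1 88.1]
yaw 97.30875583001408
holder rim top [[ 515.6 -226.9   75. ]] side [[ 515.8 -226.8   75. ]]
handle top [ 518.1 -232.3  211.5]
handle bottom on side, z=124 [[ 514.6 -226.7  124. ]]
stand [[698.9 115.   12. ]
 [699.6   6.5  12. ]
 [548.8   6.2  12. ]
 [548.4 113.1  12. ]] [623.9  60.2  12. ]
mouth [582.8  59.3 151.6] [[580.3  58.1 161. ]] [[576.6  66.3 161. ]]
screen top [566.5  77.3 149. ] [568.3  45.3 144.9] [567.5  61.5 146.8]
tin [[ 673.7 -290.6   38. ]]
mug [[676.7 334.8  90. ]]
cone [[504.8 283.3  20. ]]
```

```bash
cat > ov.py <<'E'
from h import *
import sys
def overlay(out,hold,yawh,top,bot,cup,cyaw,soff,slean,suffix="_raw.png"):
    O={"s0":("side",265,105),"s1":("side",180,150),"t0":("top",290,175),"t1":("top",180,140)}
    t=np.linspace(0,2*np.pi,60);circ=lambda r,z:np.c_[r*np.cos(t),r*np.sin(t),0*t+z]
    H=np.array(hold);Rh=R.from_euler('z',yawh,degrees=True).as_matrix()
    sq=lambda s,z:np.array([[s,s,z],[s,-s,z],[-s,-s,z],[-s,s,z],[s,s,z]])
    C=[(circ(22,75)+H,(0,0,255)),(circ(18,75)+H,(0,0,255)),(sq(45,4)@Rh.T+H,(0,255,0))]
    top=np.array(top);bot=np.array(bot);C.append((sq(9,0)@Rh.T+top,(255,255,0)));C.append((np.linspace(bot,top,20),(255,0,0)))
    Rc=R.from_euler('zy',[0,-.38]).as_matrix();Rc=R.from_euler('z',cyaw,degrees=True).as_matrix()@R.from_euler('y',-.38).as_matrix();cp=np.array(cup)
    tr=lambda P:np.array(P)@Rc.T+cp
    C+= [(tr(circ(46,125)),(0,0,255)),(tr(circ(43,125)),(0,0,255)),(tr(circ(43,14)),(0,255,255))]
    x0=-37+soff;xt=x0+104*np.sin(slean);zt=15+104*np.cos(slean)
    C.append((tr([[x0,-15,15],[x0,15,15],[xt,15,zt],[xt,-15,zt],[x0,-15,15]]),(0,255,0)))
    tiles=[]
    for k,(n,x,y) in O.items():
        f=cv2.imread(n+suffix);S=4
        c=cv2.convertScaleAbs(cv2.resize(f[y:y+75,x:x+100],None,fx=S,fy=S,interpolation=cv2.INTER_CUBIC),alpha=1.5)
        for P,col in C:
            p=proj(n,P);p=((p-[x,y]+.5)*S-.5)
            cv2.polylines(c,[np.round(p*16).astype(np.int32)],False,col,1,cv2.LINE_AA,4)
        tiles.append(c)
    cv2.imwrite(out,np.vstack([np.hstack(tiles[:2]),np.hstack(tiles[2:])]))
E
python3 - <<'E'
from ov import *
overlay("pics/o1.png",[516.5,-229,0],7,[518.5,-232.3,212],[515.5,-228,5],[626,60,45],0,8,.08)
E
```

```text
(no output)
```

View pics/o1.png

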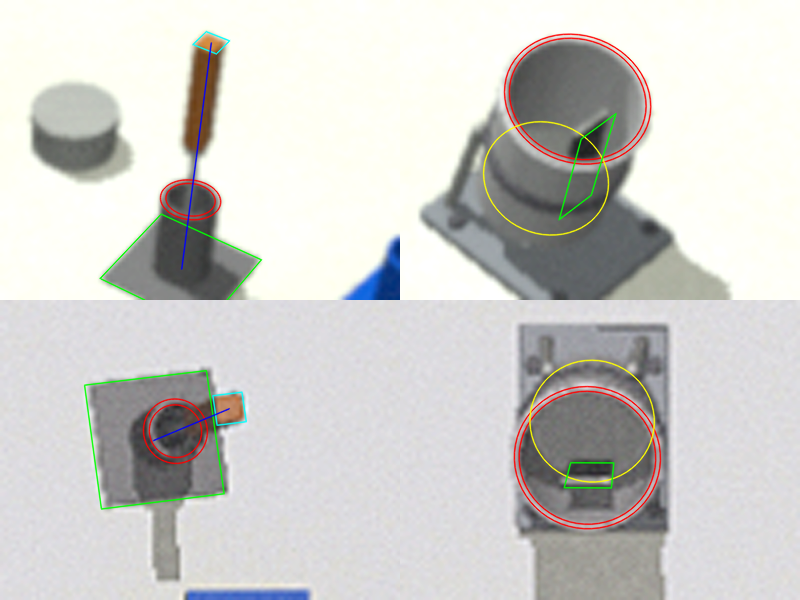

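The overlay fits both views to about 2 mm: holder at (516.5,-229) with yaw 7°, brush nearly upright, cup origin near (625.5,60,45), and screen top about 21 mm off the wall. Next I'll write a planning helper that converts target poses into tool-frame rows.

```bash
cat >> h.py <<'E'
np.set_printoptions(precision=2,suppress=True)
def plan(pos,rpy,p0=None,r0=None):
    s=state();p0=s['ee_pos'] if p0 is None else np.array(p0);R0=R.from_euler('xyz',s['ee_rot'] if r0 is None else r0,degrees=True)
    rv=(R0.inv()*R.from_euler('xyz',rpy,degrees=True)).as_rotvec(degrees=True)
    return rv,R0.inv().apply(np.array(pos)-p0)
E
python3 - <<'E'
from h import *
for z in(300,250,158):print(plan([518,-231.7,z],[180,0,7],[251.56,-517.07,213.98],[180,0,25.9]))
E
```

```text
(array([ 0. , -0. , 18.9]), array([ 364.33, -140.33,  -86.02]))
(array([ 0. , -0. , 18.9]), array([ 364.33, -140.33,  -36.02]))
(array([ 0. , -0. , 18.9]), array([ 364.33, -140.33,   55.98]))
```

Request:
carry_out --pt "0 0 0 0 0 -50 1" --pt "0 0 5 30 -12 -75 1" --pt "0 0 10 75 -29 -75 1" --pt "0 0 15 120 -46 -75 1" --pt "0 0 18.9 165 -63 -75 1" --pt "0 0 18.9 210 -81 -75 1" --pt "0 0 18.9 255 -98 -75 1" --pt "0 0 18.9 300 -115 -75 1" --pt "0 0 18.9 345 -133 -75 1" --pt "0 0 18.9 364.3 -140.3 -60 1" --pt "0 0 18.9 364.3 -140.3 -36 1" --pt "0 0 18.9 364.3 -140.3 -36 1" --pt "0 0 18.9 364.3 -140.3 -36 1"

```text
time_s: 1.4
ee_pos: [517.5, -231.6, 249.8]
ee_rot: [-180.0, 0.1, 7.0]
force: [-0.1, -0.9, -0.1]
gripper_width: 91.1
gripper_force: 0.0
```

Descending slowly over the handle, then closing.

Request:
carry_out --pt "0 0 0 0 0 25 1" --pt "0 0 0 0 0 50 1" --pt "0 0 0 0 0 75 1" --pt "0 0 0 0 0 92 1" --pt "0 0 0 0 0 92 1" --pt "0 0 0 0 0 92 0.4" --pt "0 0 0 0 0 92 0" --pt "0 0 0 0 0 92 -0.4" --pt "0 0 0 0 0 92 -1" --pt "0 0 0 0 0 92 -1" --pt "0 0 0 0 0 92 -1" --pt "0 0 0 0 0 92 -1" --pt "0 0 0 0 0 92 -1" --pt "0 0 0 0 0 92 -1" --force 55

```text
time_s: 2.8
ee_pos: [517.8, -231.5, 157.9]
ee_rot: [180.0, 0.0, 7.0]
force: [0.0, -0.3, -0.2]
gripper_width: 22.1
gripper_force: 0.0
```

Request:
carry_out --pt "0 0 0 0 0 0 -1" --pt "0 0 0 0 0 0 -1" --pt "0 0 0 0 0 0 -1" --pt "0 0 0 0 0 0 -1"

```text
time_s: 3.2
ee_pos: [517.7, -231.5, 157.9]
ee_rot: [-180.0, 0.0, 7.0]
force: [-0.4, -0.7, -0.5]
gripper_width: 18.0
gripper_force: 55.0
```

Request:
carry_out --pt "0 0 0 0 0 -10 -1" --pt "0 0 0 0 0 -25 -1" --pt "0 0 0 0 0 -45 -1" --pt "0 0 0 0 0 -70 -1" --pt "0 0 0 0 0 -100 -1" --pt "0 0 0 0 0 -130 -1" --pt "0 0 0 0 0 -150 -1" --pt "0 0 0 0 0 -150 -1" --pt "0 0 0 0 0 -150 -1"

```text
time_s: 4.1
ee_pos: [517.5, -231.4, 307.8]
ee_rot: [180.0, 0.0, 7.0]
force: [0.4, 0.2, -0.7]
gripper_width: 17.6
gripper_force: 55.0
```

```bash
python3 - <<'E'
from h import *
s=state();print(s['force'],s['ee_pos'],s['ee_rot'])
T=s['ee_pos'];Rm=R.from_euler('xyz',s['ee_rot'],degrees=True).as_matrix()
t=[]
for n in("side","top"):
    f=grab_frame(n)[:,:,::-1];cv2.imwrite(n+"_g.png",f)
    tip=T+153*Rm[:,2];g=T-19*Rm[:,2]
    h=np.r_[0:2*np.pi:30j];A=np.c_[14*np.cos(h),14*np.sin(h),0*h]
    u=proj(n,tip)[0];x,y=int(u[0])-40,int(u[1])-60
    c=cv2.convertScaleAbs(cv2.resize(f[y:y+100,x:x+80],None,fx=5,fy=5,interpolation=cv2.INTER_CUBIC),alpha=1.5)
    for P,col in((A+tip,(0,0,255)),(A+tip+[0,0,45],(0,255,0)),(np.array([tip,g]),(255,0,0))):
        p=(proj(n,P)-[x,y]+.5)*5-.5;cv2.polylines(c,[np.round(p*16).astype(np.int32)],False,col,1,cv2.LINE_AA,4)
    t.append(c)
cv2.imwrite("pics/g1.png",np.hstack(t))
E
```

```text
[ 0.39  0.2  -0.74] [ 517.51 -231.43  307.82] [179.99   0.     7.04]
```

View pics/g1.png

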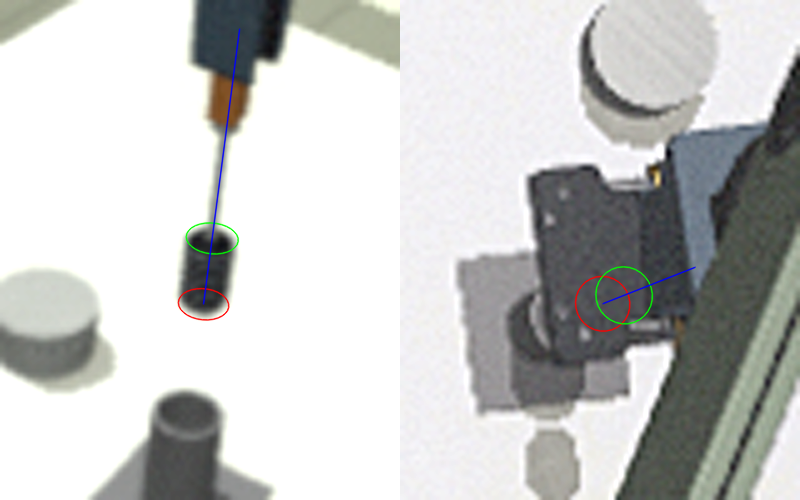

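The grasp is straight and the tip is where predicted, within about 2 mm. Next I'll work out the entry poses for the cup.

```bash
cat >> h.py <<'E'
CUP=np.array([625.5,60,45.]);RC=R.from_euler('y',-.38)
def tcp_for(x,z,pitch,y=0):
    return CUP+RC.apply([x,y,z])-153*R.from_euler('xyz',[180,pitch,0],degrees=True).apply([0,0,1])
def tip_in_cup(s=None):
    s=s or state();r=R.from_euler('xyz',s['ee_rot'],degrees=True)
    tip=s['ee_pos']+153*r.apply([0,0,1]);return RC.inv().apply(tip-CUP),RC.inv().apply(s['force'])
E
python3 - <<'E'
from h import *
for z in(190,150):
    p=tcp_for(-3+.11*(z-15),z,-15.5);print(p,plan(p,[180,-15.5,0]))
r=R.from_euler('xyz',[180,-15.5,0],degrees=True)
print("cup z in tool",r.inv().apply(RC.apply([0,0,1])),"cup x in tool",r.inv().apply(RC.apply([1,0,0])))
E
```

```text
[529.23  60.   374.91] (array([-1.03, 15.63,  6.99]), array([  47.62, -287.61,  -68.19]))
[539.98  60.   336.13] (array([-1.03, 15.63,  6.99]), array([  58.39, -286.23,  -29.44]))
cup z in tool [-0.11  0.   -0.99] cup x in tool [ 0.99  0.   -0.11]
```

Request:
carry_out --pt "0 0 0 3 -20 -40 -1" --pt "0 0 0 10 -55 -68 -1" --pt "0 0 0 15 -90 -68 -1" --pt "0 0 0 20 -125 -68 -1" --pt "0 3.9 1.8 25 -160 -68 -1" --pt "-0.5 7.8 3.5 32 -195 -68 -1" --pt "-0.8 11.7 5.2 40 -230 -68 -1" --pt "-1.03 15.63 6.99 44 -260 -68 -1" --pt "-1.03 15.63 6.99 47.6 -280 -68.2 -1" --pt "-1.03 15.63 6.99 47.6 -287.6 -68.2 -1" --pt "-1.03 15.63 6.99 47.6 -287.6 -68.2 -1" --pt "-1.03 15.63 6.99 47.6 -287.6 -68.2 -1" --pt "-1.03 15.63 6.99 47.6 -287.6 -68.2 -1"

```text
time_s: 5.5
ee_pos: [530.0, 58.7, 375.7]
ee_rot: [179.9, -15.6, -0.1]
force: [0.2, -0.2, -2.3]
gripper_width: 17.5
gripper_force: 55.0
```

```bash
python3 - <<'E'
from h import *
s=state();print(s['time_s'],s['ee_rot'],tip_in_cup(s))
O=[]
for n,(x,y) in(("side",(180,130)),("top",(180,130))):
    f=grab_frame(n)[:,:,::-1]
    O.append(cv2.convertScaleAbs(cv2.resize(f[y:y+90,x:x+80],None,fx=5,fy=5,interpolation=cv2.INTER_CUBIC),alpha=1.5))
cv2.imwrite("pics/e1.png",np.hstack(O))
E
```

```text
5.5 [179.89 -15.61  -0.05] (array([ 17.54,  -1.66, 190.42]), array([-0.69, -0.16, -2.19]))
```

View pics/e1.png

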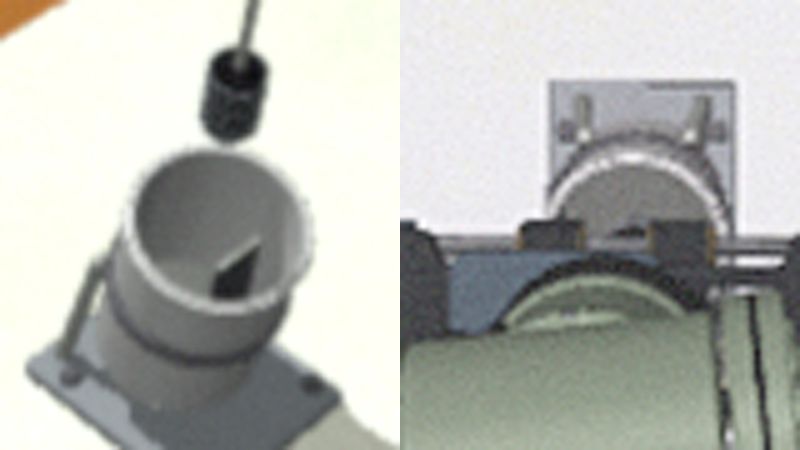

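The head hangs above the mouth with clearance to the screen. Lowering it along the brush axis.

Request:
carry_out --pt "0 0 0 0 0 15 -1" --pt "0 0 0 0 0 35 -1" --pt "0 0 0 0 0 55 -1" --pt "0 0 0 0 0 75 -1" --pt "0 0 0 0 0 95 -1" --pt "0 0 0 0 0 115 -1" --pt "0 0 0 0 0 125 -1" --pt "0 0 0 0 0 130 -1" --pt "0 0 0 0 0 130 -1" --pt "0 0 0 0 0 130 -1"

```text
time_s: 6.6
ee_pos: [565.3, 59.5, 252.0]
ee_rot: [179.9, -15.8, 0.0]
force: [-0.3, 0.1, -0.5]
gripper_width: 17.5
gripper_force: 55.0
```

```bash
python3 - <<'E'
from h import *
for i in range(3):
    s=state();print(s['time_s'],s['force'],tip_in_cup(s))
E
```

```text
6.6 [-0.3   0.11 -0.5 ] (array([ 4.8 , -0.68, 62.37]), array([-0.46,  0.11, -0.36]))
6.6 [-0.3   0.11 -0.5 ] (array([ 4.8 , -0.68, 62.37]), array([-0.46,  0.11, -0.36]))
6.6 [-0.3   0.11 -0.5 ] (array([ 4.8 , -0.68, 62.37]), array([-0.46,  0.11, -0.36]))
```

Request:
carry_out --pt "0 0 0 0 0 12 -1" --pt "0 0 0 0 0 24 -1" --pt "0 0 0 0 0 34 -1" --pt "0 0 0 0 0 40 -1" --pt "0 0 0 0 0 42 -1" --pt "0 0 0 0 0 42 -1" --pt "0 0 0 0 0 42 -1"

```text
time_s: 7.3
ee_pos: [576.4, 59.6, 210.8]
ee_rot: [179.9, -15.7, 0.0]
force: [-0.2, -0.4, -1.5]
gripper_width: 17.6
gripper_force: 55.0
```

Request:
carry_out --pt "0 0 0 0 0 1.5 -1" --pt "0 0 0 0 0 3 -1" --pt "0 0 0 0 0 3 -1" --pt "0 0 0 0 0 3 -1"

```text
time_s: 7.7
ee_pos: [576.9, 59.5, 207.7]
ee_rot: [179.9, -15.7, 0.0]
force: [-0.7, 0.1, -0.8]
gripper_width: 18.0
gripper_force: 55.0
```

Request:
carry_out --pt "0 0 0 0 0 1 -1" --pt "0 0 0 0 0 1.5 -1" --pt "0 0 0 0 0 1.5 -1" --pt "0 0 0 0 0 1.5 -1"

```text
time_s: 8.1
ee_pos: [577.3, 59.5, 206.2]
ee_rot: [179.9, -15.7, 0.0]
force: [0.6, 0.1, -0.4]
gripper_width: 18.2
gripper_force: 55.0
```

Request:
carry_out --pt "0 0 0 0 0 1 -1" --pt "0 0 0 0 0 1.5 -1" --pt "0 0 0 0 0 1.5 -1" --pt "0 0 0 0 0 1.5 -1"

```text
time_s: 8.5
ee_pos: [577.9, 59.5, 204.9]
ee_rot: [179.9, -15.7, 0.0]
force: [0.8, -0.7, -0.1]
gripper_width: 17.7
gripper_force: 55.0
```

```bash
python3 - <<'E'
from h import *
s=state();print(s['time_s'],s['ee_rot'],s['force'],tip_in_cup(s))
E
```

```text
8.5 [179.93 -15.68   0.02] [ 0.85 -0.65 -0.11] (array([-1.11, -0.64, 14.04]), array([ 0.74, -0.65, -0.42]))
```

Request:
carry_out --pt "0 0 0 0 0 1 -1" --pt "0 0 0 0 0 1.5 -1" --pt "0 0 0 0 0 1.5 -1" --pt "0 0 0 0 0 1.5 -1"

```text
time_s: 8.9
ee_pos: [578.4, 59.5, 203.6]
ee_rot: [179.9, -15.7, 0.0]
force: [0.0, -0.2, 1.5]
gripper_width: 18.0
gripper_force: 55.0
```

Request:
carry_out --pt "0 0 0 0 0 1 -1" --pt "0 0 0 0 0 1 -1" --pt "0 0 0 0 0 1 -1"

```text
time_s: 9.2
ee_pos: [578.7, 59.6, 202.7]
ee_rot: [179.9, -15.7, 0.0]
force: [-1.0, 0.7, 3.7]
gripper_width: 17.4
gripper_force: 55.0
```

The sprung floor is reached at about 2 N/mm. I'll back off slightly and feel for the screen along tool -x.

Request:
carry_out --pt "0 0 0 0 0 -1.5 -1" --pt "0 0 0 -2 0 -1.5 -1" --pt "0 0 0 -4 0 -1.5 -1" --pt "0 0 0 -6 0 -1.5 -1" --pt "0 0 0 -6 0 -1.5 -1" --pt "0 0 0 -6 0 -1.5 -1"

```text
time_s: 9.8
ee_pos: [571.7, 59.5, 201.7]
ee_rot: [179.9, -15.6, 0.0]
force: [-0.3, -0.1, 0.6]
gripper_width: 17.6
gripper_force: 55.0
```

Request:
carry_out --pt "0 0 0 -1 0 0 -1" --pt "0 0 0 -1.5 0 0 -1" --pt "0 0 0 -1.5 0 0 -1"

```text
time_s: 10.1
ee_pos: [570.8, 59.5, 201.7]
ee_rot: [179.9, -15.7, 0.0]
force: [-0.1, -0.1, -0.3]
gripper_width: 17.7
gripper_force: 55.0
```

Request:
carry_out --pt "0 0 0 -1 0 0 -1" --pt "0 0 0 -1.5 0 0 -1" --pt "0 0 0 -1.5 0 0 -1"

```text
time_s: 10.4
ee_pos: [569.1, 59.5, 201.2]
ee_rot: [179.9, -15.6, 0.0]
force: [0.6, 0.1, 0.6]
gripper_width: 17.6
gripper_force: 55.0
```

Request:
carry_out --pt "0 0 0 -0.5 0 0 -1" --pt "0 0 0 -1 0 0 -1" --pt "0 0 0 -1 0 0 -1"

```text
time_s: 10.7
ee_pos: [568.2, 59.5, 200.9]
ee_rot: [179.9, -15.6, 0.0]
force: [0.4, -0.6, -0.5]
gripper_width: 17.9
gripper_force: 55.0
```

Request:
carry_out --pt "0 0 0 -0.5 0 0 -1" --pt "0 0 0 -0.5 0 0 -1"

```text
time_s: 10.9
ee_pos: [567.8, 59.5, 200.8]
ee_rot: [179.9, -15.6, 0.0]
force: [0.2, -0.9, 0.9]
gripper_width: 18.1
gripper_force: 55.0
```

```bash
python3 - <<'E'
from h import *
s=state();print(s['time_s'],s['ee_rot'],s['force'],s['torque'],tip_in_cup(s))
E
```

```text
10.9 [179.92 -15.64   0.02] [ 0.15 -0.9   0.88] [ 0.1   0.09 -0.01] (array([-12.14,  -0.69,  14.01]), array([ 0.47, -0.9 ,  0.76]))
```

Request:
carry_out --pt "0 0 0 -0.5 0 0 -1" --pt "0 0 0 -1 0 0 -1" --pt "0 0 0 -1 0 0 -1"

```text
time_s: 11.2
ee_pos: [567.0, 59.5, 200.7]
ee_rot: [179.9, -15.7, 0.0]
force: [0.4, 0.9, -0.2]
gripper_width: 17.9
gripper_force: 55.0
```

Request:
carry_out --pt "0 0 0 -0.5 0 0 -1" --pt "0 0 0 -0.5 0 0 -1"

```text
time_s: 11.4
ee_pos: [566.8, 59.5, 200.7]
ee_rot: [179.9, -15.7, 0.0]
force: [2.1, -0.2, -1.2]
gripper_width: 17.7
gripper_force: 55.0
```

Request:
carry_out --pt "0 0 0 -0.5 0 0 -1" --pt "0 0 0 -0.5 0 0 -1"

```text
time_s: 11.6
ee_pos: [566.6, 59.5, 200.7]
ee_rot: [179.9, -15.7, 0.0]
force: [2.4, 0.1, -0.6]
gripper_width: 17.5
gripper_force: 55.0
```

Request:
carry_out --pt "0 0 0 -0.5 0 0 -1" --pt "0 0 0 -0.5 0 0 -1"

```text
time_s: 11.8
ee_pos: [566.3, 59.6, 200.6]
ee_rot: [179.9, -15.8, 0.0]
force: [3.2, 0.2, -1.7]
gripper_width: 17.7
gripper_force: 55.0
```

Request:
carry_out --pt "0 0 0 0 0 0 -1"

```text
time_s: 11.9
ee_pos: [566.3, 59.5, 200.6]
ee_rot: [179.9, -15.8, 0.0]
force: [4.7, 0.3, -1.7]
gripper_width: 17.9
gripper_force: 55.0
```

```bash
python3 - <<'E'
from h import *
s=state();print(s['time_s'],s['ee_rot'],s['force'],s['torque'],tip_in_cup(s))
E
```

```text
11.9 [179.93 -15.76   0.02] [ 4.71  0.29 -1.72] [ 0.02 -1.11 -0.06] (array([-13.27,  -0.64,  14.31]), array([ 3.73,  0.29, -3.34]))
```

Request:
carry_out --pt "0 0 0 0 0 0.7 -1" --pt "0 0 0 0 0 1.4 -1" --pt "0 0 0 0 0 1.4 -1"

```text
time_s: 12.2
ee_pos: [566.6, 59.6, 199.8]
ee_rot: [179.9, -15.8, 0.0]
force: [2.6, -0.4, 4.1]
gripper_width: 17.6
gripper_force: 55.0
```

Request:
carry_out --pt "0 0 0 0 0 0 -1"

```text
time_s: 12.3
ee_pos: [566.6, 59.5, 199.7]
ee_rot: [179.9, -15.8, 0.0]
force: [3.1, -0.2, 4.2]
gripper_width: 17.8
gripper_force: 55.0
```

Request:
carry_out --pt "0 0 0 0 0 0 -1"

```text
time_s: 12.4
ee_pos: [566.5, 59.6, 199.7]
ee_rot: [179.9, -15.8, 0.0]
force: [3.2, 0.6, 5.0]
gripper_width: 17.5
gripper_force: 55.0
```

```bash
python3 - <<'E'
from h import *
s=state();print(s['time_s'],s['ee_rot'],s['force'],s['torque'],tip_in_cup(s))
E
```

```text
12.4 [179.93 -15.77   0.02] [3.23 0.62 4.98] [-0.07 -1.27 -0.01] (array([-13.38,  -0.61,  13.34]), array([4.85, 0.62, 3.43]))
```

The head is at the bottom, on the floor, pressing the screen at about 4.3 N. Starting the first upward stroke in short segments.

Request:
carry_out --pt "0 0 0 0 0 -2 -1" --pt "0 0 0 0 0 -4 -1" --pt "0 0 0 0 0 -6 -1" --pt "0 0 0 0 0 -8 -1"

```text
time_s: 12.8
ee_pos: [564.6, 59.6, 206.0]
ee_rot: [179.9, -15.7, 0.0]
force: [7.5, -0.6, -4.4]
gripper_width: 18.0
gripper_force: 55.0
```

Request:
carry_out --pt "0 0 0 0 0 0 -1"

```text
time_s: 12.9
ee_pos: [564.6, 59.6, 206.4]
ee_rot: [179.9, -15.7, 0.0]
force: [6.2, 0.8, -0.9]
gripper_width: 17.7
gripper_force: 55.0
```

```bash
cat >> h.py <<'E'
def rep():
    s=state();r=R.from_euler('xyz',s['ee_rot'],degrees=True);F=s['force']-[.1,0,-.7];print(s['time_s'],"pitch %.2f"%s['ee_rot'][1],"tip",tip_in_cup(s)[0],"Ftool",r.inv().apply(F),"T",s['torque'])
E
python3 -c "
from h import *
rep()"
```

```text
12.9 pitch -15.74 tip [-12.81  -0.56  20.3 ] Ftool [ 5.79 -0.75  1.86] T [ 0.03 -1.7  -0.01]
```

Request:
carry_out --pt "0 0 0 0.6 0 -1.5 -1" --pt "0 0 0 0.8 0 -3 -1" --pt "0 0 0 0.9 0 -4.5 -1" --pt "0 0 0 1.0 0 -6 -1"

```text
time_s: 13.3
ee_pos: [563.4, 59.6, 211.7]
ee_rot: [179.9, -15.6, 0.0]
force: [6.1, -0.4, -2.7]
gripper_width: 17.8
gripper_force: 55.0
```

```bash
python3 -c "
from h import *
rep()"
```

```text
13.3 pitch -15.64 tip [-12.22  -0.58  25.76] Ftool [5.28 0.39 3.52] T [ 0.03 -1.6  -0.04]
```

Request:
carry_out --pt "0 0 0 0.6 0 -1.5 -1" --pt "0 0 0 0.8 0 -3 -1" --pt "0 0 0 0.9 0 -4.5 -1" --pt "0 0 0 1.0 0 -6 -1"

```text
time_s: 13.7
ee_pos: [562.1, 59.6, 217.5]
ee_rot: [179.9, -15.6, 0.0]
force: [4.8, 0.2, -1.9]
gripper_width: 18.1
gripper_force: 55.0
```

```bash
python3 -c "
from h import *
rep()"
```

```text
13.7 pitch -15.55 tip [-11.45  -0.63  31.58] Ftool [ 4.22 -0.23  2.47] T [ 0.05 -1.31 -0.02]
```

Request:
carry_out --pt "0 0 0 0.15 0 -2 -1" --pt "0 0 0 0.3 0 -4 -1" --pt "0 0 0 0.4 0 -6 -1" --pt "0 0 0 0.5 0 -8 -1"

```text
time_s: 14.1
ee_pos: [560.2, 59.6, 225.2]
ee_rot: [179.9, -15.5, 0.0]
force: [4.7, -0.0, -2.6]
gripper_width: 18.2
gripper_force: 55.0
```

```bash
python3 -c "
from h import *
rep()"
```

```text
14.1 pitch -15.52 tip [-10.48  -0.61  39.48] Ftool [3.93 0.01 3.11] T [ 0.01 -1.26 -0.  ]
```

Request:
carry_out --pt "0 0 0 0.1 0 -2 -1" --pt "0 0 0 0.2 0 -4 -1" --pt "0 0 0 0.3 0 -6 -1" --pt "0 0 0 0.4 0 -8 -1" --pt "0 0 0 0.5 0 -10 -1"

```text
time_s: 14.6
ee_pos: [557.7, 59.6, 235.4]
ee_rot: [179.9, -15.5, 0.0]
force: [4.3, -0.8, -1.9]
gripper_width: 17.6
gripper_force: 55.0
```

```bash
python3 -c "
from h import *
rep()"
```

```text
14.6 pitch -15.50 tip [-9.03 -0.64 49.85] Ftool [3.76 0.79 2.28] T [ 0.07 -0.82 -0.01]
```

Request:
carry_out --pt "0 0 0 0.05 0 -2 -1" --pt "0 0 0 0.1 0 -4 -1" --pt "0 0 0 0.15 0 -6 -1" --pt "0 0 0 0.2 0 -8 -1" --pt "0 0 0 0.3 0 -10 -1"

```text
time_s: 15.1
ee_pos: [555.4, 59.5, 245.9]
ee_rot: [179.9, -15.6, 0.0]
force: [1.4, 0.3, -0.6]
gripper_width: 17.9
gripper_force: 55.0
```

```bash
python3 -c "
from h import *
rep()"
```

```text
15.1 pitch -15.56 tip [-7.15 -0.66 60.48] Ftool [ 1.23 -0.31  0.27] T [ 0.03 -0.09  0.04]
```

Contact got light here, so I'll press back in.

Request:
carry_out --pt "0 0 0 -0.5 0 0 -1" --pt "0 0 0 -0.5 0 0 -1"

```text
time_s: 15.3
ee_pos: [555.3, 59.6, 246.0]
ee_rot: [179.9, -15.6, 0.0]
force: [0.3, 0.6, 0.0]
gripper_width: 18.0
gripper_force: 55.0
```

Request:
carry_out --pt "0 0 0 -0.5 0 0 -1" --pt "0 0 0 -0.5 0 0 -1"

```text
time_s: 15.5
ee_pos: [555.1, 59.6, 245.8]
ee_rot: [179.9, -15.7, 0.0]
force: [1.2, -0.7, -0.1]
gripper_width: 17.5
gripper_force: 55.0
```

```bash
python3 -c "
from h import *
rep()"
```

```text
15.5 pitch -15.66 tip [-7.13 -0.63 60.48] Ftool [ 1.21  0.68 -0.28] T [-0.04 -0.11 -0.01]
```

Request:
carry_out --pt "0 0 0 -0.5 0 0 -1" --pt "0 0 0 -0.5 0 0 -1"

```text
time_s: 15.7
ee_pos: [555.0, 59.6, 245.8]
ee_rot: [179.9, -15.7, 0.0]
force: [0.6, -0.5, 1.1]
gripper_width: 17.7
gripper_force: 55.0
```

Request:
carry_out --pt "0 0 0 -0.5 0 0 -1" --pt "0 0 0 -0.5 0 0 -1"

```text
time_s: 15.9
ee_pos: [554.7, 59.6, 245.8]
ee_rot: [179.9, -15.7, 0.0]
force: [1.8, -0.8, 0.3]
gripper_width: 17.8
gripper_force: 55.0
```

```bash
python3 -c "
from h import *
rep()"
```

```text
15.9 pitch -15.73 tip [-7.38 -0.58 60.61] Ftool [ 1.89  0.83 -0.49] T [ 0.01 -0.6   0.01]
```

Request:
carry_out --pt "0 0 0 -0.5 0 0 -1" --pt "0 0 0 -0.5 0 0 -1"

```text
time_s: 16.1
ee_pos: [554.4, 59.6, 245.8]
ee_rot: [179.9, -15.8, 0.0]
force: [3.1, -0.5, -0.8]
gripper_width: 17.8
gripper_force: 55.0
```

Request:
carry_out --pt "0 0 0 -0.4 0 0 -1" --pt "0 0 0 -0.4 0 0 -1"

```text
time_s: 16.3
ee_pos: [554.1, 59.6, 245.7]
ee_rot: [179.9, -15.8, 0.0]
force: [4.0, -0.6, 0.0]
gripper_width: 17.5
gripper_force: 55.0
```

```bash
python3 -c "
from h import *
rep()"
```

```text
16.3 pitch -15.77 tip [-7.87 -0.58 60.71] Ftool [3.97 0.61 0.38] T [-0.03 -1.16 -0.03]
```

Request:
carry_out --pt "0 0 0 0.3 0 -2 -1" --pt "0 0 0 0.5 0 -4 -1" --pt "0 0 0 0.5 0 -6 -1"

```text
time_s: 16.6
ee_pos: [552.7, 59.7, 251.0]
ee_rot: [179.9, -15.7, 0.0]
force: [6.3, 0.1, -2.7]
gripper_width: 17.7
gripper_force: 55.0
```

```bash
python3 -c "
from h import *
rep()"
```

```text
16.6 pitch -15.70 tip [-7.43 -0.5  66.14] Ftool [ 5.4  -0.08  3.63] T [ 0.06 -1.26 -0.05]
```

Request:
carry_out --pt "0 0 0 0.4 0 -2 -1" --pt "0 0 0 0.6 0 -4 -1" --pt "0 0 0 0.7 0 -6 -1"

```text
time_s: 16.9
ee_pos: [551.4, 59.6, 256.7]
ee_rot: [179.9, -15.6, 0.0]
force: [5.4, 0.1, -0.8]
gripper_width: 17.7
gripper_force: 55.0
```

```bash
python3 -c "
from h import *
rep()"
```

```text
16.9 pitch -15.64 tip [-6.66 -0.53 72.01] Ftool [ 5.04 -0.07  1.5 ] T [ 0.03 -1.11 -0.01]
```

Request:
carry_out --pt "0 0 0 0.4 0 -2 -1" --pt "0 0 0 0.6 0 -4 -1" --pt "0 0 0 0.7 0 -6 -1"

```text
time_s: 17.2
ee_pos: [550.0, 59.6, 263.0]
ee_rot: [179.9, -15.6, 0.0]
force: [4.4, 0.9, -1.6]
gripper_width: 17.7
gripper_force: 55.0
```

```bash
python3 -c "
from h import *
rep()"
```

```text
17.2 pitch -15.61 tip [-5.67 -0.61 78.33] Ftool [ 3.88 -0.88  2.01] T [-0.03 -0.84  0.03]
```

Request:
carry_out --pt "0 0 0 0.05 0 -2 -1" --pt "0 0 0 0.1 0 -4 -1" --pt "0 0 0 0.1 0 -5 -1"

```text
time_s: 17.5
ee_pos: [548.7, 59.6, 268.0]
ee_rot: [179.9, -15.6, 0.0]
force: [2.8, 0.5, -1.7]
gripper_width: 18.2
gripper_force: 55.0
```

Request:
carry_out --pt "0 0 0 0 0 0 -1"

```text
time_s: 17.6
ee_pos: [548.8, 59.6, 268.1]
ee_rot: [179.9, -15.6, 0.0]
force: [2.6, -0.0, -0.2]
gripper_width: 17.6
gripper_force: 55.0
```

```bash
python3 -c "
from h import *
rep()"
```

```text
17.6 pitch -15.63 tip [-4.88 -0.58 83.52] Ftool [2.5  0.04 0.19] T [ 0.02 -0.57  0.03]
```

Request:
carry_out --pt "0 0 0 -0.5 0 0 -1" --pt "0 0 0 -1.0 0 0 -1" --pt "0 0 0 -1.0 0 0 -1"

```text
time_s: 17.9
ee_pos: [548.4, 59.6, 268.0]
ee_rot: [179.9, -15.7, 0.0]
force: [3.7, 0.1, -0.2]
gripper_width: 17.8
gripper_force: 55.0
```

Request:
carry_out --pt "0 0 0 -0.4 0 1.5 -1" --pt "0 0 0 -0.7 0 3 -1" --pt "0 0 0 -0.7 0 5 -1"

```text
time_s: 18.2
ee_pos: [549.4, 59.6, 263.3]
ee_rot: [179.9, -15.8, 0.0]
force: [4.2, 0.4, 3.5]
gripper_width: 17.7
gripper_force: 55.0
```

```bash
python3 -c "
from h import *
rep()"
```

```text
18.2 pitch -15.77 tip [-5.74 -0.52 78.76] Ftool [ 5.09 -0.37 -2.98] T [ 0.04 -1.08  0.03]
```

Request:
carry_out --pt "0 0 0 0.2 0 2 -1" --pt "0 0 0 0.4 0 4 -1" --pt "0 0 0 0.4 0 6 -1" --pt "0 0 0 0.4 0 8 -1"

```text
time_s: 18.6
ee_pos: [551.7, 59.6, 255.1]
ee_rot: [179.9, -15.7, 0.0]
force: [4.0, 0.1, 3.4]
gripper_width: 18.1
gripper_force: 55.0
```

```bash
python3 -c "
from h import *
rep()"
```

```text
18.6 pitch -15.70 tip [-6.84 -0.59 70.35] Ftool [ 4.89 -0.05 -2.93] T [-0.02 -1.19  0.06]
```

Request:
carry_out --pt "0 0 0 0.2 0 2 -1" --pt "0 0 0 0.3 0 4 -1" --pt "0 0 0 0.3 0 6 -1" --pt "0 0 0 0.3 0 8 -1"

```text
time_s: 19.0
ee_pos: [553.9, 59.6, 247.3]
ee_rot: [179.9, -15.7, 0.0]
force: [4.9, -0.1, 3.2]
gripper_width: 17.5
gripper_force: 55.0
```

```bash
python3 -c "
from h import *
rep()"
```

```text
19.0 pitch -15.67 tip [-7.72 -0.59 62.35] Ftool [ 5.66  0.14 -2.49] T [ 0.03 -1.2  -0.02]
```

Request:
carry_out --pt "0 0 0 0.0 0 2 -1" --pt "0 0 0 0.1 0 4 -1" --pt "0 0 0 0.1 0 6 -1" --pt "0 0 0 0.1 0 8 -1"

```text
time_s: 19.4
ee_pos: [556.0, 59.6, 239.6]
ee_rot: [179.9, -15.7, 0.0]
force: [3.4, 0.1, 3.1]
gripper_width: 17.9
gripper_force: 55.0
```

```bash
python3 -c "
from h import *
rep()"
```

```text
19.4 pitch -15.65 tip [-8.67 -0.63 54.34] Ftool [ 4.18 -0.07 -2.78] T [-0.   -1.15 -0.02]
```

Request:
carry_out --pt "0 0 0 0 0 2 -1" --pt "0 0 0 0 0 4 -1" --pt "0 0 0 0 0 6 -1" --pt "0 0 0 0 0 8 -1" --pt "0 0 0 0 0 10 -1"

```text
time_s: 19.9
ee_pos: [558.7, 59.6, 229.9]
ee_rot: [179.9, -15.6, 0.0]
force: [4.0, 1.0, 3.2]
gripper_width: 17.8
gripper_force: 55.0
```

```bash
python3 -c "
from h import *
rep()"
```

```text
19.9 pitch -15.65 tip [-9.76 -0.62 44.4 ] Ftool [ 4.78 -0.96 -2.71] T [ 0.04 -1.05  0.06]
```

Request:
carry_out --pt "0 0 0 -0.1 0 2 -1" --pt "0 0 0 -0.15 0 4 -1" --pt "0 0 0 -0.2 0 6 -1" --pt "0 0 0 -0.25 0 8 -1" --pt "0 0 0 -0.3 0 10 -1"

```text
time_s: 20.4
ee_pos: [561.2, 59.5, 220.3]
ee_rot: [179.9, -15.7, 0.0]
force: [3.1, 0.5, 2.3]
gripper_width: 17.9
gripper_force: 55.0
```

```bash
python3 -c "
from h import *
rep()"
```

```text
20.4 pitch -15.67 tip [-10.9   -0.65  34.53] Ftool [ 3.68 -0.45 -2.13] T [-0.04 -1.12  0.04]
```

Request:
carry_out --pt "0 0 0 -0.05 0 2 -1" --pt "0 0 0 -0.1 0 4 -1" --pt "0 0 0 -0.1 0 6 -1" --pt "0 0 0 -0.15 0 8 -1" --pt "0 0 0 -0.2 0 10 -1"

```text
time_s: 20.9
ee_pos: [563.8, 59.5, 210.6]
ee_rot: [179.9, -15.7, 0.0]
force: [4.5, 0.4, 3.8]
gripper_width: 17.8
gripper_force: 55.0
```

```bash
python3 -c "
from h import *
rep()"
```

```text
20.9 pitch -15.67 tip [-12.16  -0.65  24.6 ] Ftool [ 5.43 -0.44 -3.2 ] T [ 0.05 -1.24 -0.05]
```

Request:
carry_out --pt "0 0 0 0 0 2 -1" --pt "0 0 0 0.1 0 4 -1" --pt "0 0 0 0.1 0 6 -1" --pt "0 0 0 0.1 0 8 -1" --pt "0 0 0 0.1 0 9.5 -1" --pt "0 0 0 0.1 0 10.5 -1"

```text
time_s: 21.5
ee_pos: [566.5, 59.5, 200.5]
ee_rot: [179.9, -15.6, 0.0]
force: [3.3, -0.1, 3.9]
gripper_width: 17.5
gripper_force: 55.0
```

```bash
python3 -c "
from h import *
rep()"
```

```text
21.5 pitch -15.65 tip [-13.4   -0.67  14.14] Ftool [ 4.27  0.08 -3.54] T [ 0.03 -1.15  0.01]
```

Request:
carry_out --pt "0 0 0 0 0 0.6 -1" --pt "0 0 0 0 0 1.0 -1" --pt "0 0 0 0 0 1.0 -1"

```text
time_s: 21.8
ee_pos: [566.8, 59.5, 199.7]
ee_rot: [179.9, -15.7, 0.0]
force: [3.5, -0.1, 3.7]
gripper_width: 17.4
gripper_force: 55.0
```

```bash
python3 -c "
from h import *
rep()"
```

```text
21.8 pitch -15.66 tip [-13.42  -0.65  13.34] Ftool [ 4.48  0.06 -3.28] T [ 0.02 -1.21  0.01]
```

Request:
carry_out --pt "0 0 0 0 0 0.5 -1" --pt "0 0 0 0 0 1 -1" --pt "0 0 0 0 0 1 -1"

```text
time_s: 22.1
ee_pos: [567.1, 59.5, 198.8]
ee_rot: [179.9, -15.7, 0.0]
force: [3.2, -0.3, 4.9]
gripper_width: 18.2
gripper_force: 55.0
```

Request:
carry_out --pt "0 0 0 0.2 0 -1.5 -1" --pt "0 0 0 0.4 0 -3 -1" --pt "0 0 0 0.5 0 -5 -1"

```text
time_s: 22.4
ee_pos: [566.0, 59.5, 202.6]
ee_rot: [179.9, -15.6, 0.0]
force: [6.2, 0.1, -3.2]
gripper_width: 17.6
gripper_force: 55.0
```

```bash
python3 -c "
from h import *
rep()"
```

```text
22.4 pitch -15.58 tip [-13.28  -0.72  16.35] Ftool [ 5.16 -0.15  4.04] T [ 0.02 -1.46 -0.02]
```

Request:
carry_out --pt "0 0 0 0.5 0 -2 -1" --pt "0 0 0 0.8 0 -4 -1" --pt "0 0 0 0.8 0 -6 -1"

```text
time_s: 22.7
ee_pos: [564.7, 59.4, 208.3]
ee_rot: [179.9, -15.5, 0.0]
force: [4.9, -0.8, -2.6]
gripper_width: 17.9
gripper_force: 55.0
```

```bash
python3 -c "
from h import *
rep()"
```

```text
22.7 pitch -15.50 tip [-12.55  -0.81  22.12] Ftool [4.15 0.77 3.15] T [ 0.08 -1.23 -0.01]
```

Request:
carry_out --pt "0 0 0 0.1 0 -2 -1" --pt "0 0 0 0.2 0 -4 -1" --pt "0 0 0 0.2 0 -6 -1"

```text
time_s: 23.0
ee_pos: [563.2, 59.4, 214.0]
ee_rot: [179.9, -15.5, 0.0]
force: [5.0, -0.3, -3.1]
gripper_width: 17.6
gripper_force: 55.0
```

```bash
python3 -c "
from h import *
rep()"
```

```text
23.0 pitch -15.49 tip [-11.89  -0.8   28.01] Ftool [4.11 0.25 3.63] T [ 0.03 -1.2  -0.  ]
```

Request:
carry_out --pt "0 0 0 0.05 0 -2 -1" --pt "0 0 0 0.1 0 -4 -1" --pt "0 0 0 0.1 0 -6 -1" --pt "0 0 0 0.1 0 -8 -1"

```text
time_s: 23.4
ee_pos: [561.2, 59.5, 221.8]
ee_rot: [179.9, -15.5, 0.0]
force: [5.4, 0.2, -3.0]
gripper_width: 18.1
gripper_force: 55.0
```

```bash
python3 -c "
from h import *
rep()"
```

```text
23.4 pitch -15.49 tip [-10.91  -0.78  35.96] Ftool [ 4.45 -0.18  3.62] T [ 0.03 -1.22 -0.01]
```

Request:
carry_out --pt "0 0 0 0.05 0 -2 -1" --pt "0 0 0 0.1 0 -4 -1" --pt "0 0 0 0.15 0 -6 -1" --pt "0 0 0 0.2 0 -8 -1" --pt "0 0 0 0.2 0 -10 -1"

```text
time_s: 23.9
ee_pos: [558.6, 59.4, 231.4]
ee_rot: [179.9, -15.5, 0.0]
force: [4.6, -0.4, -2.7]
gripper_width: 17.8
gripper_force: 55.0
```

```bash
python3 -c "
from h import *
rep()"
```

```text
23.9 pitch -15.48 tip [-9.75 -0.8  45.84] Ftool [3.8  0.41 3.18] T [ 0.04 -1.2  -0.05]
```

Request:
carry_out --pt "0 0 0 0 0 -2 -1" --pt "0 0 0 0.05 0 -4 -1" --pt "0 0 0 0.1 0 -6 -1" --pt "0 0 0 0.1 0 -8 -1"

```text
time_s: 24.3
ee_pos: [556.5, 59.5, 239.1]
ee_rot: [179.9, -15.5, 0.0]
force: [5.2, 0.2, -2.3]
gripper_width: 17.6
gripper_force: 55.0
```

```bash
python3 -c "
from h import *
rep()"
```

```text
24.3 pitch -15.47 tip [-8.83 -0.75 53.74] Ftool [ 4.52 -0.25  2.93] T [ 0.04 -1.2  -0.01]
```

Request:
carry_out --pt "0 0 0 0 0 -2 -1" --pt "0 0 0 0.05 0 -4 -1" --pt "0 0 0 0.1 0 -6 -1" --pt "0 0 0 0.1 0 -8 -1" --pt "0 0 0 0.15 0 -10 -1"

```text
time_s: 24.8
ee_pos: [553.9, 59.5, 248.7]
ee_rot: [179.9, -15.5, 0.0]
force: [5.1, 0.0, -2.1]
gripper_width: 17.8
gripper_force: 55.0
```

```bash
python3 -c "
from h import *
rep()"
```

```text
24.8 pitch -15.46 tip [-7.72 -0.8  63.65] Ftool [ 4.43 -0.03  2.71] T [ 0.07 -1.18  0.08]
```

Request:
carry_out --pt "0 0 0 0 0 -2 -1" --pt "0 0 0 0.05 0 -4 -1" --pt "0 0 0 0.1 0 -6 -1" --pt "0 0 0 0.1 0 -8 -1" --pt "0 0 0 0.15 0 -10 -1"

```text
time_s: 25.3
ee_pos: [551.4, 59.5, 258.3]
ee_rot: [179.9, -15.5, 0.0]
force: [4.8, 0.2, -2.4]
gripper_width: 17.9
gripper_force: 55.0
```

```bash
python3 -c "
from h import *
rep()"
```

```text
25.3 pitch -15.45 tip [-6.56 -0.76 73.53] Ftool [ 4.06 -0.23  2.93] T [ 0.   -1.19 -0.01]
```

Request:
carry_out --pt "0 0 0 0 0 -2 -1" --pt "0 0 0 0.05 0 -4 -1" --pt "0 0 0 0.1 0 -6 -1" --pt "0 0 0 0.1 0 -8 -1" --pt "0 0 0 0.1 0 -9.5 -1"

```text
time_s: 25.8
ee_pos: [548.9, 59.6, 268.5]
ee_rot: [179.9, -15.5, 0.0]
force: [3.6, 0.6, -1.6]
gripper_width: 17.6
gripper_force: 55.0
```

Request:
carry_out --pt "0 0 0 -0.3 0 1 -1" --pt "0 0 0 -0.6 0 2.5 -1" --pt "0 0 0 -0.9 0 4 -1" --pt "0 0 0 -1.0 0 6 -1"

```text
time_s: 26.2
ee_pos: [550.3, 59.6, 263.1]
ee_rot: [179.9, -15.7, 0.0]
force: [2.5, 0.3, 1.5]
gripper_width: 17.6
gripper_force: 55.0
```

```bash
python3 -c "
from h import *
rep()"
```

```text
26.2 pitch -15.66 tip [-5.23 -0.57 78.34] Ftool [ 2.91 -0.31 -1.47] T [-0.   -0.38 -0.  ]
```

Request:
carry_out --pt "0 0 0 -0.6 0 0.7 -1" --pt "0 0 0 -1.0 0 2 -1" --pt "0 0 0 -1.2 0 4 -1" --pt "0 0 0 -1.2 0 6 -1"

```text
time_s: 26.6
ee_pos: [551.4, 59.6, 257.3]
ee_rot: [179.9, -15.7, 0.0]
force: [2.6, -0.0, 2.0]
gripper_width: 17.9
gripper_force: 55.0
```

```bash
python3 -c "
from h import *
rep()"
```

```text
26.6 pitch -15.74 tip [-6.19 -0.54 72.51] Ftool [ 3.15  0.05 -1.88] T [ 0.07 -0.77 -0.05]
```

Request:
carry_out --pt "0 0 0 -0.5 0 2 -1" --pt "0 0 0 -0.8 0 4 -1" --pt "0 0 0 -0.9 0 6 -1" --pt "0 0 0 -0.9 0 8 -1" --pt "0 0 0 -0.9 0 10 -1"

```text
time_s: 27.1
ee_pos: [553.4, 59.6, 247.5]
ee_rot: [179.9, -15.8, 0.0]
force: [5.1, -0.4, 3.7]
gripper_width: 17.9
gripper_force: 55.0
```

```bash
python3 -c "
from h import *
rep()"
```

```text
27.1 pitch -15.76 tip [-7.84 -0.55 62.65] Ftool [ 5.96  0.36 -2.85] T [ 0.   -1.43 -0.06]
```

Request:
carry_out --pt "0 0 0 0.4 0 2 -1" --pt "0 0 0 0.6 0 4 -1" --pt "0 0 0 0.6 0 6 -1" --pt "0 0 0 0.6 0 8 -1" --pt "0 0 0 0.6 0 10 -1" --pt "0 0 0 0.6 0 12 -1" --pt "0 0 0 0.55 0 14 -1"

```text
time_s: 27.8
ee_pos: [557.3, 59.6, 233.8]
ee_rot: [179.9, -15.7, 0.0]
force: [4.9, -0.5, 4.1]
gripper_width: 17.7
gripper_force: 55.0
```

```bash
python3 -c "
from h import *
rep()"
```

```text
27.8 pitch -15.69 tip [-9.53 -0.62 48.54] Ftool [ 5.88  0.46 -3.29] T [ 0.04 -1.59  0.  ]
```

Request:
carry_out --pt "0 0 0 0.7 0 2 -1" --pt "0 0 0 1.1 0 4 -1" --pt "0 0 0 1.1 0 6 -1" --pt "0 0 0 1.1 0 8 -1" --pt "0 0 0 1.1 0 10 -1"

```text
time_s: 28.3
ee_pos: [560.4, 59.5, 224.0]
ee_rot: [179.9, -15.6, 0.0]
force: [3.3, -0.4, 2.5]
gripper_width: 17.5
gripper_force: 55.0
```

```bash
python3 -c "
from h import *
rep()"
```

```text
28.3 pitch -15.59 tip [-10.54  -0.65  38.26] Ftool [ 3.96  0.45 -2.26] T [ 0.01 -1.14  0.  ]
```

Steady at about 4 N, so I'll continue to the bottom in two calls.

Request:
carry_out --pt "0 0 0 -0.05 0 2 -1" --pt "0 0 0 -0.1 0 4 -1" --pt "0 0 0 -0.1 0 6 -1" --pt "0 0 0 -0.15 0 8 -1" --pt "0 0 0 -0.2 0 10 -1" --pt "0 0 0 -0.2 0 12 -1"

```text
time_s: 28.9
ee_pos: [563.6, 59.5, 212.5]
ee_rot: [179.9, -15.6, 0.0]
force: [2.8, -1.2, 2.5]
gripper_width: 17.7
gripper_force: 55.0
```

```bash
python3 -c "
from h import *
rep()"
```

```text
28.9 pitch -15.61 tip [-11.81  -0.67  26.4 ] Ftool [ 3.46  1.19 -2.32] T [ 0.05 -0.89 -0.  ]
```

Request:
carry_out --pt "0 0 0 -0.3 0 2 -1" --pt "0 0 0 -0.5 0 4 -1" --pt "0 0 0 -0.5 0 6 -1" --pt "0 0 0 -0.6 0 8 -1" --pt "0 0 0 -0.6 0 10 -1" --pt "0 0 0 -0.6 0 12 -1" --pt "0 0 0 -0.6 0 13.5 -1" --pt "0 0 0 -0.6 0 14 -1"

```text
time_s: 29.7
ee_pos: [567.1, 59.5, 199.3]
ee_rot: [179.9, -15.7, 0.0]
force: [1.5, -0.1, 4.4]
gripper_width: 18.0
gripper_force: 55.0
```

```bash
python3 -c "
from h import *
rep()"
```

```text
29.7 pitch -15.66 tip [-13.34  -0.65  12.82] Ftool [ 2.74  0.13 -4.48] T [ 0.05 -0.86 -0.01]
```

Request:
carry_out --pt "0 0 0 0 0 -1.5 -1" --pt "0 0 0 0.1 0 -3 -1" --pt "0 0 0 0.2 0 -5 -1" --pt "0 0 0 0.3 0 -7 -1" --pt "0 0 0 0.4 0 -9 -1"

```text
time_s: 30.2
ee_pos: [564.8, 59.5, 207.3]
ee_rot: [179.9, -15.6, 0.0]
force: [5.2, 0.2, -2.6]
gripper_width: 18.0
gripper_force: 55.0
```

```bash
python3 -c "
from h import *
rep()"
```

```text
30.2 pitch -15.60 tip [-12.6   -0.75  21.12] Ftool [ 4.43 -0.17  3.26] T [-0.   -1.23 -0.01]
```

Perfect. I'll use the known profile (about +0.14 mm per 10 mm), in two longer calls.

Request:
carry_out --pt "0 0 0 0.1 0 -2 -1" --pt "0 0 0 0.2 0 -4 -1" --pt "0 0 0 0.2 0 -6 -1" --pt "0 0 0 0.25 0 -8 -1" --pt "0 0 0 0.3 0 -10 -1" --pt "0 0 0 0.3 0 -12 -1" --pt "0 0 0 0.35 0 -14 -1"

```text
time_s: 30.9
ee_pos: [561.3, 59.5, 220.8]
ee_rot: [179.9, -15.6, 0.0]
force: [4.8, -0.5, -2.8]
gripper_width: 17.7
gripper_force: 55.0
```

```bash
python3 -c "
from h import *
rep()"
```

```text
30.9 pitch -15.59 tip [-10.9   -0.75  34.96] Ftool [3.96 0.45 3.3 ] T [ 0.   -1.15  0.04]
```

Request:
carry_out --pt "0 0 0 0 0 -2 -1" --pt "0 0 0 0.05 0 -4 -1" --pt "0 0 0 0.1 0 -6 -1" --pt "0 0 0 0.1 0 -8 -1" --pt "0 0 0 0.1 0 -10 -1" --pt "0 0 0 0.15 0 -12 -1" --pt "0 0 0 0.15 0 -14 -1" --pt "0 0 0 0.2 0 -16 -1"

```text
time_s: 31.7
ee_pos: [557.1, 59.5, 236.2]
ee_rot: [179.9, -15.6, 0.0]
force: [5.0, 0.7, -2.7]
gripper_width: 17.6
gripper_force: 55.0
```

```bash
python3 -c "
from h import *
rep()"
```

```text
31.7 pitch -15.58 tip [-9.1  -0.71 50.8 ] Ftool [ 4.14 -0.7   3.21] T [ 0.03 -1.15  0.02]
```

Request:
carry_out --pt "0 0 0 0 0 -2 -1" --pt "0 0 0 0.05 0 -4 -1" --pt "0 0 0 0.1 0 -6 -1" --pt "0 0 0 0.1 0 -8 -1" --pt "0 0 0 0.1 0 -10 -1" --pt "0 0 0 0.15 0 -12 -1" --pt "0 0 0 0.15 0 -14 -1" --pt "0 0 0 0.2 0 -16 -1"

```text
time_s: 32.5
ee_pos: [553.0, 59.5, 251.6]
ee_rot: [179.9, -15.6, 0.0]
force: [4.4, -1.8, -2.2]
gripper_width: 18.0
gripper_force: 55.0
```

```bash
python3 -c "
from h import *
rep()"
```

```text
32.5 pitch -15.57 tip [-7.29 -0.7  66.63] Ftool [3.76 1.77 2.64] T [ 0.1  -1.22 -0.02]
```

Request:
carry_out --pt "0 0 0 0 0 -2 -1" --pt "0 0 0 0.05 0 -4 -1" --pt "0 0 0 0.1 0 -6 -1" --pt "0 0 0 0.1 0 -8 -1" --pt "0 0 0 0.1 0 -10 -1" --pt "0 0 0 0.1 0 -12 -1" --pt "0 0 0 0.05 0 -14 -1" --pt "0 0 0 0 0 -16 -1" --pt "0 0 0 -0.1 0 -17.5 -1" --pt "0 0 0 -0.1 0 -17.5 -1"

```text
time_s: 33.5
ee_pos: [548.2, 59.6, 269.4]
ee_rot: [179.9, -15.6, 0.0]
force: [3.9, 0.1, -0.8]
gripper_width: 17.7
gripper_force: 55.0
```

```bash
python3 -c "
from h import *
rep()"
```

```text
33.5 pitch -15.63 tip [-4.97 -0.62 84.95] Ftool [ 3.59 -0.13  1.15] T [-0.   -0.89  0.01]
```

Request:
carry_out --pt "0 0 0 3 0 0 -1" --pt "0 0 0 6 0 0 -1" --pt "0 0 0 10 0 0 -1" --pt "0 0 0 10 0 -15 -1" --pt "0 0 0 10 0 -40 -1" --pt "0 0 0 10 0 -70 -1" --pt "0 0 0 10 0 -100 -1" --pt "0 0 0 10 0 -120 -1" --pt "0 0 0 10 0 -120 -1" --pt "0 0 0 10 0 -120 -1"

```text
time_s: 34.5
ee_pos: [525.3, 59.7, 386.6]
ee_rot: [179.9, -15.6, 0.0]
force: [-0.1, -0.1, -0.7]
gripper_width: 17.9
gripper_force: 55.0
```

```bash
python3 -c "
from h import *
rep();s=state();print(s['ee_pos'],s['ee_rot'])
for z in (320,):print(plan([516.5,-229,z],[180,0,7]))"
```

```text
34.5 pitch -15.55 tip [ 17.07  -0.46 202.35] Ftool [-0.23  0.14 -0.03] T [ 0.01  0.23 -0.04]
[525.28  59.74 386.64] [179.92 -15.55   0.02]
(array([  1.03, -15.53,  -6.95]), array([-26.42, 288.65,  62.23]))
```

Request:
carry_out --pt "0 0 0 -3 25 0 -1" --pt "0 0 0 -6 60 0 -1" --pt "0.2 -3 -1.4 -9 95 0 -1" --pt "0.4 -6 -2.8 -12 130 10 -1" --pt "0.6 -9 -4.2 -15 165 25 -1" --pt "0.8 -12 -5.6 -20 200 40 -1" --pt "1.03 -15.5 -6.95 -24 235 55 -1" --pt "1.03 -15.5 -6.95 -26 265 62.2 -1" --pt "1.03 -15.5 -6.95 -25.9 289.6 62.2 -1" --pt "1.03 -15.5 -6.95 -25.9 289.6 62.2 -1" --pt "1.03 -15.5 -6.95 -25.9 289.6 62.2 -1" --pt "1.03 -15.5 -6.95 -25.9 289.6 62.2 -1"

```text
time_s: 35.7
ee_pos: [517.3, -229.0, 320.3]
ee_rot: [-179.9, -0.1, 7.0]
force: [1.0, 1.1, -1.2]
gripper_width: 17.8
gripper_force: 55.0
```

```bash
python3 - <<'E'
from h import *
s=state();print(s['ee_pos'],s['ee_rot'],plan([517,-230,250],[180,0,7]))
T=s['ee_pos'];Rm=R.from_euler('xyz',s['ee_rot'],degrees=True).as_matrix();f=grab_frame("side")[:,:,::-1]
tip=T+153*Rm[:,2];h=np.r_[0:2*np.pi:30j];A=np.c_[np.cos(h),np.sin(h),0*h];x,y=265,85
c=cv2.convertScaleAbs(cv2.resize(f[y:y+110,x:x+110],None,fx=5,fy=5,interpolation=cv2.INTER_CUBIC),alpha=1.5)
for P,col in((14*A+tip,(0,0,255)),(14*A+tip+[0,0,45],(0,255,0)),(np.array([tip,T]),(255,0,0)),(22*A+[517,-230,75],(0,0,255))):
    p=(proj("side",P)-[x,y]+.5)*5-.5;cv2.polylines(c,[np.round(p*16).astype(np.int32)],False,col,1,cv2.LINE_AA,4)
cv2.imwrite("pics/p1.png",c)
E
```

```text
[ 517.34 -229.    320.27] [-179.93   -0.06    7.04] (array([-0.07, -0.06,  0.04]), array([-0.54,  1.04, 70.27]))
```

View pics/p1.png

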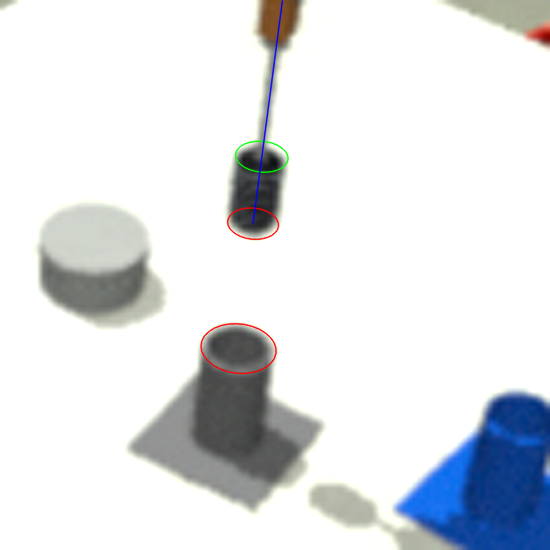

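The brush is straight in the grip (head at ~(257,190)), above the grey holder rim at (237,348). Lowering.

Request:
carry_out --pt "0 0 0 -0.5 1 20 -1" --pt "0 0 0 -0.5 1 40 -1" --pt "0 0 0 -0.5 1 60 -1" --pt "0 0 0 -0.5 1 75 -1" --pt "0 0 0 -0.5 1 85 -1" --pt "0 0 0 -0.5 1 90 -1" --pt "0 0 0 -0.5 1 95 -1" --pt "0 0 0 -0.5 1 100 -1" --pt "0 0 0 -0.5 1 105 -1" --pt "0 0 0 -0.5 1 105 -1"

```text
time_s: 36.75
ee_pos: [517.1, -230.9, 215.5]
ee_rot: [-180.0, -0.1, 7.0]
force: [-0.3, 0.7, -0.8]
gripper_width: 17.7
gripper_force: 55.0
```

Request:
carry_out --pt "0 0 0 0 0 6 -1" --pt "0 0 0 0 0 12 -1" --pt "0 0 0 0 0 20 -1" --pt "0 0 0 0 0 28 -1" --pt "0 0 0 0 0 36 -1" --pt "0 0 0 0 0 44 -1" --pt "0 0 0 0 0 50 -1" --pt "0 0 0 0 0 54 -1" --pt "0 0 0 0 0 56 -1" --pt "0 0 0 0 0 56 -1" --pt "0 0 0 0 0 56 -1"

```text
time_s: 37.85
ee_pos: [517.8, -231.0, 160.3]
ee_rot: [180.0, -0.2, 7.0]
force: [0.4, 0.2, -0.8]
gripper_width: 17.8
gripper_force: 55.0
```

Request:
carry_out --pt "0 0 0 0 0 1 -1" --pt "0 0 0 0 0 1.5 -1" --pt "0 0 0 0 0 1.5 -1"

```text
time_s: 38.15
ee_pos: [517.6, -230.9, 158.6]
ee_rot: [180.0, -0.1, 7.0]
force: [-0.3, 0.4, -1.0]
gripper_width: 17.7
gripper_force: 55.0
```

Request:
carry_out --pt "0 0 0 0 0 0.7 -1" --pt "0 0 0 0 0 1 -1" --pt "0 0 0 0 0 1 -1"

```text
time_s: 38.45
ee_pos: [517.7, -231.0, 157.9]
ee_rot: [180.0, -0.2, 7.0]
force: [-0.6, 1.0, 1.9]
gripper_width: 18.0
gripper_force: 55.0
```

Request:
carry_out --pt "0 0 0 0 0 0.7 -1" --pt "0 0 0 0 0 0.7 -1"

```text
time_s: 38.65
ee_pos: [517.7, -231.0, 157.9]
ee_rot: [180.0, -0.2, 7.0]
force: [-1.0, -0.2, 5.9]
gripper_width: 17.6
gripper_force: 55.0
```

The brush is on the holder floor. Releasing gently, retreating straight up, and taking a picture.

Request:
carry_out --pt "0 0 0 0 0 -0.8 -1" --pt "0 0 0 0 0 -0.8 -0.5" --pt "0 0 0 0 0 -0.8 -0.3" --pt "0 0 0 0 0 -0.8 0" --pt "0 0 0 0 0 -0.8 0.3" --pt "0 0 0 0 0 -0.8 0.6" --pt "0 0 0 0 0 -0.8 1" --pt "0 0 0 0 0 -0.8 1" --pt "0 0 0 0 0 -0.8 1" --pt "0 0 0 0 0 -0.8 1" --pt "0 0 0 0 0 -0.8 1" --pt "0 0 0 0 0 -0.8 1" --pt "0 0 0 0 0 -0.8 1" --force 10

```text
time_s: 39.95
ee_pos: [517.6, -230.9, 157.7]
ee_rot: [180.0, -0.1, 7.0]
force: [0.4, -0.8, 0.0]
gripper_width: 91.3
gripper_force: 0.0
```

Request:
carry_out --pt "0 0 0 0 0 -10 1" --pt "0 0 0 0 0 -30 1" --pt "0 0 0 0 0 -60 1" --pt "0 0 0 0 0 -90 1" --pt "0 0 0 0 0 -120 1" --pt "0 0 0 0 0 -150 1" --pt "0 0 0 0 0 -150 1" --pt "0 0 0 0 0 -150 1" --pt "0 0 0 0 0 -150 1"

```text
time_s: 40.85
ee_pos: [516.7, -230.7, 306.8]
ee_rot: [-179.9, -0.0, 7.0]
force: [-0.5, -0.4, -0.2]
gripper_width: 91.0
gripper_force: 0.0
```

```bash
python3 - <<'E'
from h import *
f=grab_frame("side")[:,:,::-1]
cv2.imwrite("pics/f1.png",cv2.convertScaleAbs(cv2.resize(f[60:260,60:360],None,fx=2.5,fy=2.5,interpolation=cv2.INTER_CUBIC),alpha=1.4))
print(state()['force'])
E
```

```text
[-0.68  0.57 -0.28]
```

View pics/f1.png

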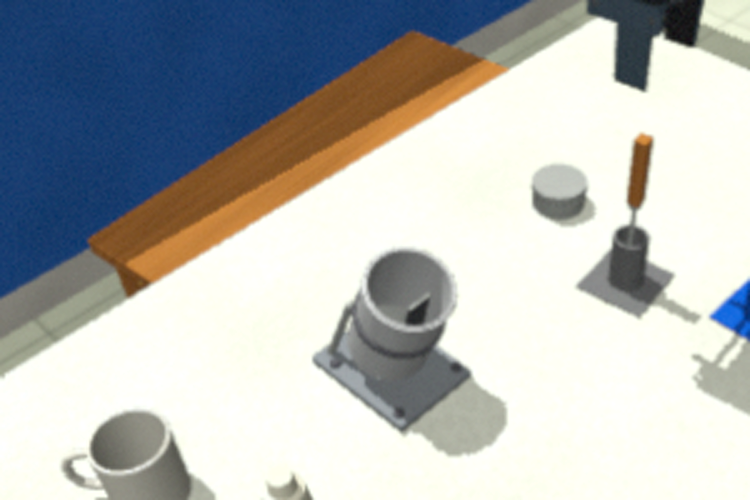

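The brush stands in the grey holder at (630,210), the gripper is clear, and everything else is in place.

```bash
python3 -c "
from workcell import workorder
print(workorder.job_done())"
```

```text
the job is handed in; nothing more can be done
None
```

The job is handed in at about 41 s: the screen was scrubbed up, down, up, down and up, one pass more than asked because the first upward stroke nearly lost contact partway. After that, force was mostly 3 to 5 N, with readings up to about 6 N and down to 1.3–2.9 N just after the top turn. The brush now stands bristles-down in the grey holder, and the other things look undisturbed.

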